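# Seat the piercing template on its register pins

### The arm

A 6-joint arm with a two-finger parallel gripper is mounted at the origin on the work surface. World frame = base frame: x ahead of the robot, y to its left, z up, the work surface at z = 0. Lengths are in m, angles in rad, forces in N, time in s.
With the tool pointing down it reaches from about 0.225 to 0.875 m from the base axis. Payload 3.4 kg.
Tool frame: the origin (TCP) lies between the finger pads; the fingertips stand 8 mm ahead of it and the grasp point (between the pads) lies 11 mm behind it; z points along the fingers, y is the line along which they close (so a half turn about z gives the same grasp; the last joint's range is limited). The gripper opens to 85 mm and grips with 20 to 120 N. Pads are 22 mm wide; open, the fingers measure 114 mm over their backs; the gripper's body (76 mm by 85 mm) begins 54 mm behind the grasp point. The pads swing forward as they close: fully open they stand 13 mm farther back than shut.
Start: joints at [-1.433, 0.276, 1.505, -0, 1.361, -0.121], TCP at [0.147, -0.556, 0.206] pointing down, gripper open.
Joint ranges: [-2.89, 2.89], [-0.75, 2.08], [0.22, 2.7], [-1.18, 4.32], [0.11, 2.71], [-2.7, 2.7]. Speed limits (rad/s): [2.57, 2.57, 3.14, 3.14, 3.14, 3.14].

### API

Orientations are given as a unit quaternion [w, x, y, z].
In Python, from rig import manip gives the robot as it stands.
- The arm moves only by the tool move_arm, never from a script. Its argument "deltas" is a list that holds one entry, the list of rows, each a list of 5 numbers: the shift along the tool's x, y, z normalised to -1 to 1, where 1 is 80 cm, then the turn about the tool's z normalised to -1 to 1, where 1 is 120 degrees, then the closure, from -1 (fully open) to 1 (shut). In form: [[[tx, ty, tz, twist, grip], ...]]. A call has 1 to 12 rows; each row is the pose to reach, as a shift and turn from the pose commanded when the call began, along the tool's axes at that moment; what a row does not reach only later rows make up. A row lasts 1/10 s, in which the tool goes at most 50 mm and 8.59 degrees, less where a joint would pass 70% of its speed; a pose out of reach is approached as far as the arm can. A call with a number of a shift or a turn outside -1 to 1 is refused whole. A call with a gripper value outside its range is refused whole. The fingers move at their own pace and stop on an object; "squeeze" is the grip in N (left out, the last holds). Time passes only in rows, so rows that repeat a pose let the fingers close. It gives the time, the measured TCP pose, the force, the opening and the grip force at its end, in the units of the state.
- manip.get_state(): the state, without advancing time (a new reading comes with each control period).
- manip.get_image(name): name is "scene" or "top" or "wrist"; returns the picture (384x512x3 uint8, red, green, blue); there is no depth.
- manip.camera_params(name): a dict with "fx", "fy", "cx", "cy" (pixels), "R" (3x3) and "t" (3): a world point X has camera coordinates R X + t; the wrist camera has in their place "tool_from_camera" (4x4, takes a point from camera to tool coordinates, whose origin is the TCP and whose axes are the flange's). Camera axes: x right, y down, z forward; pixel columns grow to the right and rows downward; lengths in m; the calibration is good to about 2 mm. The wrist camera is an equidistant fisheye: a pixel r from the principal point sees the ray r / f radians off the axis. A picture is of the moment at which its call begins: read the wrist's pose just before it. camera_params takes no time and is no camera call.
- manip.sign_off(): hands the job in; it is judged then, once.
The state is a dict: "clock": time; "qpos": joint angles; "qd": joint speeds; "effort": joint torques, N m; "position": TCP position; "ee_rot": TCP orientation; "contact_force": force on the tool from outside, world axes, zero at the start; "moment": the same for the moment, N m; "width": finger opening in m; "gripper_force": force on a finger pad.
Only numpy, scipy, OpenCV 4.12 (cv2) and the standard library are available. Lean on these libraries where they do the work, as an engineer would, in place of code of your own. Each camera call takes 0.05 s, during which the arm holds its last target. There are 200 camera calls.

### The job

The blue piercing template lies across the tops of the two brass register pins on the plywood board instead of sitting on them. With the fingertips only, push it back against the steel fence and nudge it sideways along the fence until both of its holes drop over the pins and it lies flat on the board, then let go. Slide it, never lift it or tip it up, and leave the things around it where they stand.

Things in the scene. Friction and masses are not known exactly. Their poses are not given: they have to be found in the camera images.
- board: Register board, fixed plywood slab 330 by 480 by 18 mm; place and yaw vary. Origin on its underside, below where the seated template's centre belongs. x points away from the robot to the fence, z up. It reaches from x = -170 to +160 mm and y = -240 to +240 mm; its top is at z = 18 mm. The ledge behind the fence carries the spool and the brass weight.
- fence (a point): Middle of the top edge of the fence's face towards the robot (board x = +71, y = 0, z = 42 mm). The fence is a straight fixed steel bar along the board's y, 440 mm long, 20 mm thick, 24 mm high above the board's top. With the template flat against it, the holes lie 1 mm beyond the pins in x; their clearance allows that.
- pin_left (a point): Tip of the fixed brass register pin at the board's +y side (board x = +20, y = +55 mm). Pin: 12 mm diameter up to 4.5 mm above the board's top, then a cone to 5 mm diameter at its tip, 9 mm above the board's top.
- pin_right (a point): Tip of the same kind of pin at board x = +20, y = -55 mm.
- template: Loose hard blue plastic plate, 140 (x) by 260 (y) by 8 mm, 0.3 to 0.55 kg, yellow stripe along its far (+x) edge. Origin at the centre of its underside, z up. Seated, its axes match the board's, 18 mm above. At first its near edge rests on the board and the rest on the pin tips (tilt 0.08 rad), 20 to 32 mm short of its place in x, 23 to 63 mm off to either side in y, turned up to 0.1 rad.
- hole_left (a point): Centre, at the underside, of the template's +y through hole, 17 mm diameter (template x = +20, y = +55 mm); it belongs on pin_left. The template slides with ordinary friction (3 to 12 N of push) and drops by its own weight once both holes are over the pins.
- hole_right (a point): Centre, at the underside, of the template's -y hole, 17 mm diameter (template x = +20, y = -55 mm); it belongs on pin_right.
- spool: Bystander: white thread spool, 38 mm diameter, 40 mm tall, standing on the board's ledge behind the fence. Origin under its centre.
- brass_weight: Bystander: brass cylinder, 34 mm diameter, 30 mm tall, on the board's ledge behind the fence. Origin under its centre.
- block: Bystander: grey cloth-covered weight block, 70 by 110 by 36 mm, on the table to the right. Origin under its centre.
- awl: Bystander: awl lying on the table to the right, along y, 135 mm long, wooden handle of 26 mm diameter. Origin on the table below its handle.
- folder: Bystander: white bone folder lying on the table to the left, 24 by 150 by 5 mm. Origin under its centre.
- glue: Bystander: glue jar on the table to the left, 64 mm diameter, 85 mm tall. Origin under its centre.
- brush: Bystander: brush lying on the table to the left, nearer the robot, 190 mm long. Origin under it.

How it is judged:
At the end, for the whole second after the job is handed in: Both holes are over their pins (centres within 3.5 mm, the play of the holes), the template lies flat on the board (underside within 1.5 mm of the board's top, tilt under 0.015 rad) and at rest (horizontal distance between hole_left and pin_left below 0.0035 m and horizontal distance between hole_right and pin_right below 0.0035 m and z of template in the frame of board between 0.016 and 0.0195 m and angle between the z axis of template and the z axis of board, either way round below 0.015 rad and angle between template's own z axis and vertical below 0.015 rad and linear speed of template below 0.01 m/s); the robot touches nothing.
It fails at once if the template was lifted (its centre rose more than 18 mm above the board's top) or tipped up (by more than 0.17 rad) (z of template in the frame of board above 0.036 m or angle between template's own z axis and vertical above 0.17 rad).
It fails at once if one of the things around it (spool, brass weight, block, awl, bone folder, glue jar, brush) was moved by more than 20 mm (distance of any of spool, brass_weight, block, awl, folder, glue, brush from where it was at the start of the episode above 0.02 m).
It also fails if it takes over 58 s, if anything falls off the work surface, if the arm or the gripper's body presses on something with over 40 N, if the wrist force passes 120 N, or if a joint passes its speed limit or range.

## Working session

There is one attempt and no reset: what is moved stays moved. The work goes in short steps, Python scripts to look and compute and a tool call to move; the robot and the scene stay as the last step left them, time stands still between calls to the robot, and variables do not carry over. Pictures are saved under pics/ and viewed, at most 10 in all, crops included, and the job is handed in when it is done.

Besides the shell and the picture viewer there is one more tool, called as a command line: name --argument value ..., lists and objects as JSON in quotes. move_arm: Moves the arm, as the interface text tells. Scaled input: -1 to 1 covers 80 cm each way for a shift and 120 degrees each way for a turn. Its arguments: {"type":"object","properties":{"deltas":{"type":"array","items":{"type":"array","items":{"type":"array","items":{"type":"number","minimum":-1,"maximum":1}}}},"squeeze":{"type":"number"}},"required":["deltas"]}

```bash
mkdir -p pics; ls; python3 - <<'E'
from rig import manip
import cv2,numpy as np
s=manip.get_state();print({k:np.round(s[k],3) for k in ('clock','position','ee_rot','width','contact_force')})
for n in('top','scene'):
    im=manip.get_image(n);cv2.imwrite(f'pics/{n}0.png',im[...,::-1]);p=manip.camera_params(n);print(n,{k:np.round(v,3).tolist() for k,v in p.items()})
print({k:np.round(v,4).tolist() for k,v in manip.camera_params('wrist').items()})
E
```

```text
pics
{'clock': np.float64(0.0), 'position': array([ 0.147, -0.555,  0.206]), 'ee_rot': array([-0.001,  0.992,  0.129,  0.   ]), 'width': np.float64(0.086), 'contact_force': array([-0.153, -1.073, -1.396])}
top {'fx': 376.712, 'fy': 376.712, 'cx': 254.841, 'cy': 190.43, 'R': [[-0.011, -1.0, -0.007], [-0.999, 0.011, -0.031], [0.031, 0.007, -0.999]], 't': [-0.01, 0.508, 1.112]}
scene {'fx': 393.746, 'fy': 393.746, 'cx': 255.566, 'cy': 190.04, 'R': [[0.518, 0.856, 0.014], [0.554, -0.323, -0.767], [-0.652, 0.405, -0.641]], 't': [-0.246, -0.25, 1.522]}
{'fx': 297.3186, 'fy': 297.3186, 'cx': 252.3844, 'cy': 192.859, 'tool_from_camera': [[-0.0008, -0.9647, -0.2635, 0.0666], [1.0, -0.0007, -0.0004, -0.0001], [0.0002, -0.2635, 0.9647, -0.1672], [0.0, 0.0, 0.0, 1.0]]}
```

View pics/top0.png

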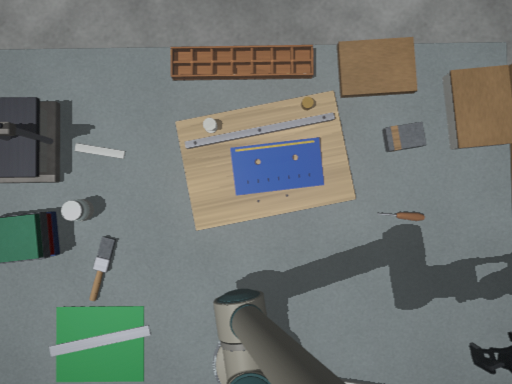

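View pics/scene0.png

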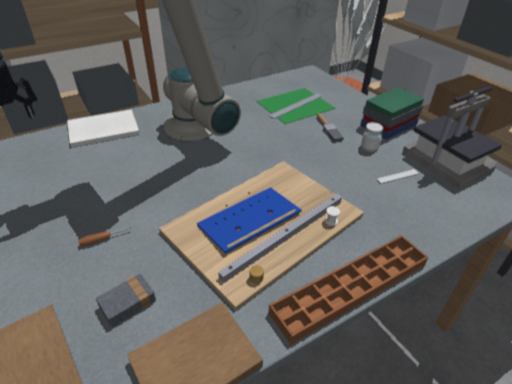

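The top view shows the board yawed about 10°, with the template at about (278,166) and its holes at (258,162) and (295,157). The fence screws are near (195,143), (259,129) and (331,116). Next I'll measure with segmentation.

```bash
cat > h.py <<'E'
from rig import manip
import cv2,numpy as np
def ray(n,uv,z,T=None):
    """world xy of pixels on plane z"""
    p=manip.camera_params(n);uv=np.atleast_2d(uv).astype(float)
    a=np.c_[(uv[:,0]-p['cx'])/p['fx'],(uv[:,1]-p['cy'])/p['fy']]
    if n=='wrist':
        r=np.linalg.norm(a,axis=1,keepdims=True)+1e-12
        d=np.c_[a/r*np.sin(r),np.cos(r)];M=T@np.array(p['tool_from_camera']);d=d@M[:3,:3].T;o=M[:3,3]
    else:
        R=np.array(p['R']);d=np.c_[a,np.ones(len(a))]@R;o=-R.T@np.array(p['t'])
    return (o+d*((z-o[2])/d[:,2])[:,None])[:,:2]
def tool(s):
    from scipy.spatial.transform import Rotation as Ro
    w,x,y,z=s['ee_rot'];T=np.eye(4);T[:3,:3]=Ro.from_quat([x,y,z,w]).as_matrix();T[:3,3]=s['position'];return T
def rect(P):
    c,wh,a=cv2.minAreaRect(P.astype(np.float32)*1000);b=cv2.boxPoints((c,wh,a))
    e=[b[1]-b[0],b[2]-b[1]];l=max(e,key=np.linalg.norm);l=l*np.sign(l[1])
    return np.array(c)/1000,np.round(sorted(wh),1),np.arctan2(-l[0],l[1])
E
python3 - <<'E'
from h import *
im=cv2.imread('pics/top0.png');hsv=cv2.cvtColor(im,cv2.COLOR_BGR2HSV)
def big(m):
    n,l,s,_=cv2.connectedComponentsWithStats(m);return l==1+np.argmax(s[1:,4])
bl=cv2.inRange(hsv,(105,140,60),(130,255,255));B=big(bl)
win=np.zeros_like(bl);win[85:235,165:365]=1
S=hsv[...,1]
wood=cv2.inRange(hsv,(8,50,110),(30,255,255))*win
W=cv2.morphologyEx(wood|bl,cv2.MORPH_CLOSE,np.ones((15,15)));W=big(W)
def px(m): y,x=np.nonzero(m);return np.c_[x,y]
c,wh,a=rect(ray('top',px(B),.018+.008+.006));print('template',c,wh,a)
c,wh,a=rect(ray('top',px(W),.018));print('board',c,wh,a)
u=np.array([np.cos(a),np.sin(a)]);o=c+.005*u;print('origin',o,'fence',o+.071*u)
print('screws',ray('top',[[195,143],[259,129],[331,116.5]],.042),'holes',ray('top',[[258,162],[295,157]],.034))
cv2.imwrite('pics/c.png',cv2.resize(im[85:235,165:365],None,fx=4,fy=4,interpolation=cv2.INTER_CUBIC))
E
```

```text
template [ 0.57826447 -0.08145139] [134.7 255.2] 0.10680795
board [ 0.61124487 -0.090918  ] [337.7 570.9] 0.1836511
origin [ 0.61616079 -0.0900049 ] fence [ 0.68596682 -0.07703884]
screws [[ 0.64635105  0.15579497]
 [ 0.68481348 -0.03003583]
 [ 0.71860729 -0.23892524]] holes [[ 0.58984803 -0.02606749]
 [ 0.60315568 -0.13386477]]
```

View pics/c.png

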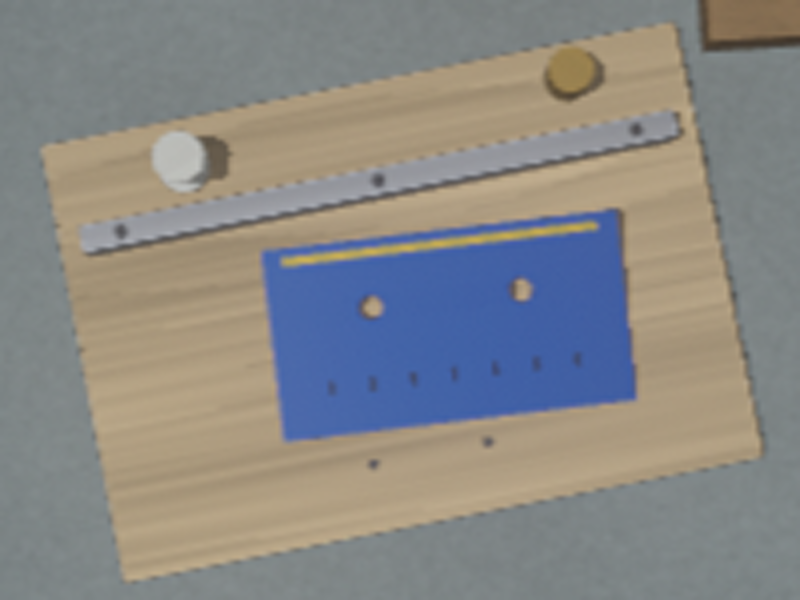

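The crop shows the board corners at (42,146), (676,24), (762,456) and (125,580). The template corners are at (263,250), (619,210), (635,399) and (286,440).

```bash
python3 - <<'E'
from h import *
f=lambda q:(np.array(q)+.5)/4-.5+[165,85]
def fit(q,model,z):
    P=ray('top',f(q),z)if np.isscalar(z) else np.vstack([ray('top',f(q)[i],z[i]) for i in range(4)])
    m=np.array(model);mc=m-m.mean(0);pc=P-P.mean(0)
    a=np.arctan2((mc[:,0]*pc[:,1]-mc[:,1]*pc[:,0]).sum(),(mc*pc).sum());R=np.array([[np.cos(a),-np.sin(a)],[np.sin(a),np.cos(a)]])
    t=P.mean(0)-R@m.mean(0);print(a,t,'res mm',np.round((P-m@R.T-t)*1000,1).tolist());return a,R,t
a,R,t=fit([(42,146),(676,24),(762,456),(125,580)],[(.16,.24),(.16,-.24),(-.17,-.24),(-.17,.24)],.018)
b,Rt,tt=fit([(263,250),(619,210),(635,399),(286,440)],[(.07,.13),(.07,-.13),(-.07,-.13),(-.07,.13)],[.037,.037,.026,.026])
print('template in board',R.T@(tt-t),b-a)
print('fence mid',t+R@[.071,0],'screws in board',(ray('top',f([(120,231),(378,180),(636,129)]),.042)-t)@R)
print('holes in board',(ray('top',f([(372,306),(522,290)]),.034)-t)@R)
E
```

```text
0.17994544411264407 [ 0.6029062  -0.04558562] res mm [[-1.3, -0.8], [-2.1, 0.3], [1.6, 1.9], [1.7, -1.4]]
0.10096016981842224 [ 0.57809    -0.08220018] res mm [[-0.8, -0.4], [-1.0, -0.7], [1.3, 2.2], [0.4, -1.1]]
template in board [-0.03096863 -0.03158186] -0.07898527429422184
fence mid [ 0.67275979 -0.03287833] screws in board [[ 0.08078057  0.19108441]
 [ 0.08151134  0.00063031]
 [ 0.08224193 -0.18977645]]
holes in board [[-0.00663885  0.02212567]
 [-0.01598167 -0.08718463]]
```

The template sits at board (-31, -32) mm with a relative yaw of -0.079. I'll square it against the fence with the open fingers, then nudge it in +y. First the approach.

```bash
cat >> h.py <<'E'
A=.180;O=np.array([.6029,-.0456])
def plan(bx,by,z,yaw=0.,s=None):
    """5-number row to reach board point, TCP height z, tool x at board yaw"""
    s=s or manip.get_state();T=tool(s);c,n=np.cos(A),np.sin(A)
    w=O+[c*bx-n*by,n*bx+c*by];d=T[:3,:3].T@(np.r_[w,z]-T[:3,3])/.8
    cur=np.arctan2(T[1,0],T[0,0]);tw=(cur-(A+yaw)+np.pi)%(2*np.pi)-np.pi
    return np.round(np.r_[d,np.degrees(tw)/120],4).tolist()
def where(s=None):
    s=s or manip.get_state();T=tool(s);c,n=np.cos(A),np.sin(A);d=T[:2,3]-O
    return np.round([c*d[0]+n*d[1],-n*d[0]+c*d[1],T[2,3],np.arctan2(T[1,0],T[0,0])-A],4)
E
python3 -c "
from h import *
print(where(),plan(-.135,-.032,.10),plan(-.135,-.032,.035))"
```

```text
[-0.5397 -0.4199  0.2056  0.0788] [0.5425, -0.4433, 0.1329, 0.0376] [0.5425, -0.4432, 0.2141, 0.0376]
```

move_arm --deltas '[[[0.05, -0.04, 0, 0.0376, -1], [0.1, -0.08, 0, 0.0376, -1], [0.15, -0.12, 0, 0.0376, -1], [0.2, -0.16, 0, 0.0376, -1], [0.25, -0.2, 0, 0.0376, -1], [0.3, -0.24, 0, 0.0376, -1], [0.35, -0.28, 0, 0.0376, -1], [0.4, -0.325, 0, 0.0376, -1], [0.45, -0.365, 0.02, 0.0376, -1], [0.5, -0.41, 0.05, 0.0376, -1], [0.5425, -0.4433, 0.09, 0.0376, -1], [0.5425, -0.4433, 0.13, 0.0376, -1]]]'

```text
clock: 1.3
position: [0.4793, -0.1008, 0.1053]
ee_rot: [0.001, 0.996, 0.091, 0.004]
contact_force: [0.1, -1.4, -1.2]
width: 0.0852
gripper_force: 0.0
```

```bash
python3 - <<'E'
from h import *
s=manip.get_state();im=manip.get_image('wrist');cv2.imwrite('pics/w1.png',im[...,::-1])
print(where(s),s['contact_force'],s['clock']);np.save('w1.npy',tool(s))
for z in (.035,.02,.014):print(plan(-.135,-.032,z))
E
```

```text
[-0.1315 -0.0321  0.1053  0.0027] [ 0.12132864 -1.44495308 -1.1902609 ] 1.3
[0.0015, 0.0062, 0.0778, 0.0013]
[0.0017, 0.0063, 0.0965, 0.0013]
[0.0017, 0.0064, 0.104, 0.0013]
```

View pics/w1.png

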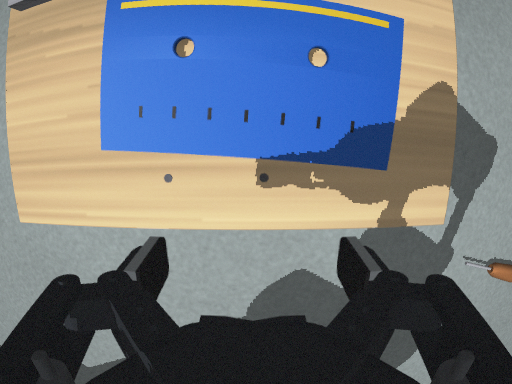

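The wrist view shows the template's near edge from (102,150) to (387,170), with its holes at (184,47) and (318,57). Both fingers stand clear of the near edge.

```bash
python3 - <<'E'
from h import *
T=np.load('w1.npy');c,n=np.cos(A),np.sin(A);R=np.array([[c,-n],[n,c]])
print(np.round((ray('wrist',[[102,150],[387,170]],.026,T)-O)@R,4),np.round((ray('wrist',[[184,47],[318,57]],.034,T)-O)@R,4),np.round((ray('wrist',[[20,222],[444,229]],.018,T)-O)@R,4))
E
```

```text
[[-0.0915  0.1046]
 [-0.11   -0.1541]] [[-0.0078  0.0233]
 [-0.0163 -0.0847]] [[-0.1692  0.239 ]
 [-0.174  -0.24  ]]
```

move_arm --deltas '[[[0.002, 0.006, 0.03, 0, -1], [0.002, 0.006, 0.06, 0, -1], [0.002, 0.006, 0.078, 0, -1], [0.002, 0.006, 0.09, 0, -1], [0.002, 0.006, 0.095, 0, -1], [0.002, 0.006, 0.098, 0, -1]]]'

```text
clock: 1.95
position: [0.478, -0.1074, 0.0259]
ee_rot: [0.0, 0.996, 0.09, 0.0]
contact_force: [-0.1, 0.5, 0.3]
width: 0.0853
gripper_force: 0.0
```

```bash
python3 - <<'E'
from h import *
s=manip.get_state();print(where(s),s['contact_force'],plan(-.135,-.032,.014))
E
```

```text
[-0.134  -0.0384  0.0259 -0.0002] [-0.05195246  0.45167077  0.29325494] [-0.0013, -0.0081, 0.0149, -0.0001]
```

move_arm --deltas '[[[0, -0.008, 0.004, 0, -1], [0, -0.008, 0.007, 0, -1], [0, -0.008, 0.0085, 0, -1], [0, -0.008, 0.0095, 0, -1], [0, -0.008, 0.0095, 0, -1]]]'

```text
clock: 2.45
position: [0.4768, -0.101, 0.0184]
ee_rot: [0.0, 0.996, 0.09, 0.0]
contact_force: [1.1, 0.9, -0.8]
width: 0.0851
gripper_force: 0.0
```

```bash
python3 - <<'E'
from h import *
s=manip.get_state();print(where(s),s['contact_force'],s['clock'])
im=manip.get_image('wrist');cv2.imwrite('pics/w2.png',im[...,::-1])
E
```

```text
[-1.34e-01 -3.19e-02  1.84e-02  1.00e-04] [ 1.06325394  0.90851245 -0.7827875 ] 2.45
```

View pics/w2.png

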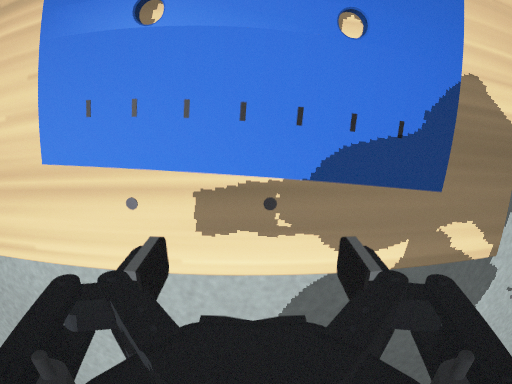

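No contact yet: the fingers are clear and the template is still ahead of them. I'll lower 3 mm more, then push forward.

move_arm --deltas '[[[0, 0, 0.002, 0, -1], [0, 0, 0.0043, 0, -1], [0.006, 0, 0.0043, 0, -1], [0.012, 0, 0.0043, 0, -1], [0.018, 0, 0.0043, 0, -1], [0.024, 0, 0.0043, 0, -1], [0.03, 0, 0.0043, 0, -1], [0.035, 0, 0.0043, 0, -1], [0.04, 0, 0.0043, 0, -1], [0.045, 0, 0.0043, 0, -1], [0.05, 0, 0.0043, 0, -1]]]'

```text
clock: 3.6
position: [0.5163, -0.0937, 0.0148]
ee_rot: [0.0, 0.996, 0.09, -0.0]
contact_force: [-0.2, -0.1, -0.7]
width: 0.0854
gripper_force: 0.0
```

```bash
python3 - <<'E'
from h import *
s=manip.get_state();print(where(s),s['contact_force'],s['clock'])
E
```

```text
[-0.0938 -0.0318  0.0148  0.    ] [-0.20966669 -0.11030797 -0.66076278] 3.6
```

```bash
python3 - <<'E'
from h import *
s=manip.get_state();np.save('w3.npy',tool(s))
im=manip.get_image('wrist');cv2.imwrite('pics/w3.png',im[...,::-1])
im=manip.get_image('top');cv2.imwrite('pics/top3.png',im[...,::-1])
E
```

```text
(no output)
```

View pics/w3.png

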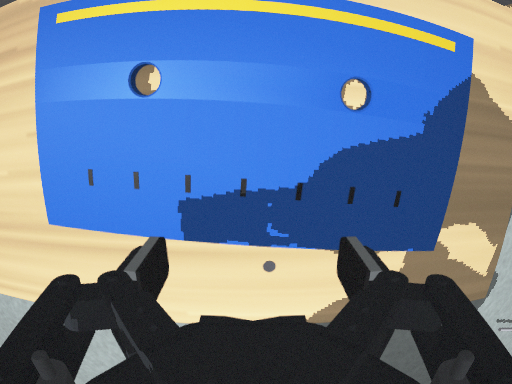

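The near edge runs from (50,224) to (435,250). The right fingertip, near (350,240), is just reaching it.

```bash
python3 - <<'E'
from h import *
T=np.load('w3.npy');c,n=np.cos(A),np.sin(A);R=np.array([[c,-n],[n,c]])
print(np.round((ray('wrist',[[50,224],[435,250]],.026,T)-O)@R,4))
E
```

```text
[[-0.0914  0.1046]
 [-0.1098 -0.1548]]
```

move_arm --deltas '[[[0.006, 0, 0, 0, -1], [0.011, 0, 0, 0, -1], [0.015, 0, 0, 0, -1], [0.015, 0, 0, 0, -1]]]'

```text
clock: 4.1
position: [0.5285, -0.0916, 0.0149]
ee_rot: [0.0, 0.996, 0.09, 0.0]
contact_force: [0.1, 0.0, 0.6]
width: 0.0852
gripper_force: 0.0
```

```bash
python3 - <<'E'
from h import *
s=manip.get_state();print(where(s),s['contact_force'],s['clock'])
T=tool(s);im=manip.get_image('wrist');cv2.imwrite('pics/w4.png',im[...,::-1])
E
```

```text
[-0.0814 -0.032   0.0149  0.0002] [0.10613001 0.0313551  0.57149925] 4.1
```

View pics/w4.png

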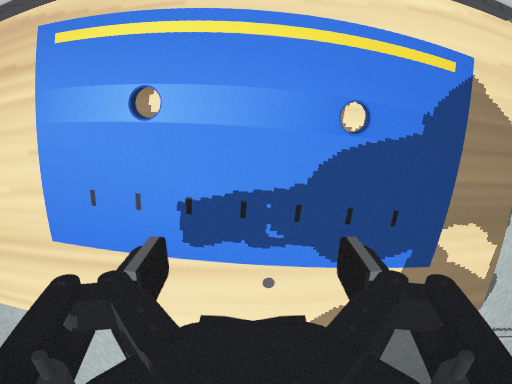

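```bash
python3 - <<'E'
from h import *
p=manip.camera_params('wrist');M=np.array(p['tool_from_camera'])
for uv in [(150,237),(165,237),(167,268),(340,237),(356,237),(345,268)]:
    a=(np.array(uv)-[p['cx'],p['cy']])/p['fx'];r=np.linalg.norm(a);d=M[:3,:3]@np.r_[a/r*np.sin(r),np.cos(r)]
    for yy in (-.0427,.0427):
        k=(yy-M[1,3])/d[1]
        if k>0:print(uv,'inner pad plane',np.round(M[:3,3]+k*d,4))
E
python3 - <<'E'
import cv2;im=cv2.imread('pics/w4.png');cv2.imwrite('pics/w4c.png',cv2.resize(im[215:305,100:400],None,fx=2.6,fy=2.6,interpolation=cv2.INTER_CUBIC))
E
```

```text
(150, 237) inner pad plane [ 0.018  -0.0427 -0.0585]
(165, 237) inner pad plane [ 0.0092 -0.0427 -0.0384]
(167, 268) inner pad plane [-0.0065 -0.0427 -0.0413]
(340, 237) inner pad plane [ 0.0088  0.0427 -0.0376]
(356, 237) inner pad plane [ 0.0181  0.0427 -0.059 ]
(345, 268) inner pad plane [-0.0013  0.0427 -0.0507]
```

View pics/w4c.png

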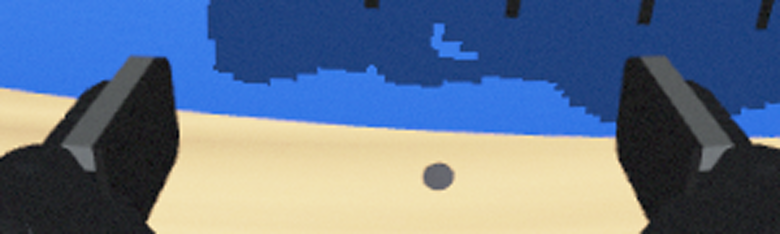

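The fingers passed over the template without touching, so the open tips stand higher than I assumed. I'll back off and go down onto the bare board until contact, to find the tip height.

move_arm --deltas '[[[-0.03, 0, 0, 0, -1], [-0.065, 0, 0, 0, -1], [-0.07, 0, 0, 0, -1], [-0.07, 0, 0.003, 0, -1], [-0.07, 0, 0.006, 0, -1], [-0.07, 0, 0.009, 0, -1], [-0.07, 0, 0.012, 0, -1]]]'

```text
clock: 4.85
position: [0.4737, -0.1016, 0.0049]
ee_rot: [0.0, 0.996, 0.09, 0.0]
contact_force: [-0.2, 0.0, 0.7]
width: 0.0851
gripper_force: 0.0
```

```bash
python3 - <<'E'
from h import *
s=manip.get_state();print(where(s),s['contact_force'],s['clock'])
E
```

```text
[-0.1371 -0.032   0.0049  0.0004] [-0.18919935  0.00456114  0.72959648] 4.85
```

move_arm --deltas '[[[0, 0, 0.003, 0, -1], [0, 0, 0.006, 0, -1], [0, 0, 0.009, 0, -1], [0, 0, 0.012, 0, -1]]]'

```text
clock: 5.25
position: [0.4728, -0.1016, -0.0046]
ee_rot: [0.0, 0.996, 0.09, -0.0]
contact_force: [0.6, -0.9, -0.4]
width: 0.085
gripper_force: 0.0
```

```bash
python3 - <<'E'
from h import *
s=manip.get_state();print(where(s),s['contact_force'],s['clock'])
E
```

```text
[-0.1381 -0.0318 -0.0046  0.    ] [ 0.61189099 -0.87225427 -0.41873749] 5.25
```

move_arm --deltas '[[[0, 0, -0.03, 0, -1], [0, 0, -0.06, 0, 0], [0, 0, -0.0625, 0, 1], [0, 0, -0.0625, 0, 1], [0, 0, -0.0625, 0, 1], [0, 0, -0.0625, 0, 1], [0, 0, -0.0625, 0, 1], [0, 0, -0.0625, 0, 1]]]' --squeeze 30

```text
clock: 6.05
position: [0.4723, -0.1015, 0.0451]
ee_rot: [-0.0, 0.996, 0.09, -0.001]
contact_force: [0.1, -0.7, -0.4]
width: -0.0002
gripper_force: 0.0
```

```bash
python3 - <<'E'
from h import *
s=manip.get_state();print(where(s),s['contact_force'],s['width'],s['clock'])
a=manip.get_image('wrist');b=manip.get_image('scene')
v=np.hstack([cv2.resize(a,(400,300)),cv2.resize(b[140:290,140:340],(400,300))]);cv2.imwrite('pics/v5.png',v[...,::-1])
E
```

```text
[-1.384e-01 -3.160e-02  4.510e-02 -1.000e-04] [ 0.09072598 -0.66703776 -0.43061876] -0.00016574636281533865 6.05
```

View pics/v5.png

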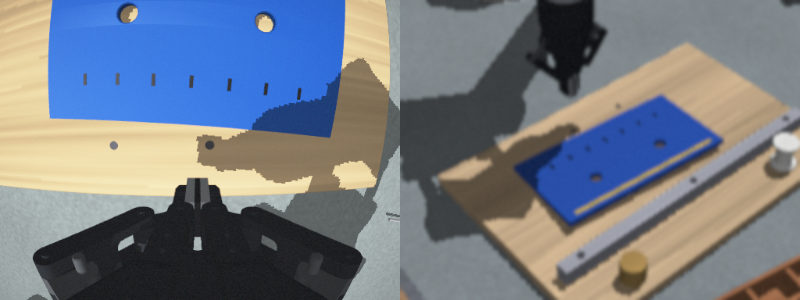

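Left: the shut fingertip at wrist pixel ~(252,228). Right: the same tip in the scene view, at about (225,186). I'll check the tip height from both.

```bash
python3 - <<'E'
from h import *
p=manip.camera_params('scene');R=np.array(p['R']);t=np.array(p['t'])
for z in (.037,.05,.065,.08,.1):
    c=R@np.array([.4723,-.1015,z])+t;print(z,c[0]/c[2]*p['fx']+p['cx'],c[1]/c[2]*p['fy']+p['cy'])
p=manip.camera_params('wrist');M=np.array(p['tool_from_camera'])
for z in (-.04,-.02,0,.008):
  q=np.linalg.inv(M)@[.011,0,z,1];th=np.arctan2(np.hypot(q[0],q[1]),q[2]);e=q[:2]/np.hypot(*q[:2])*th*p['fx']+[p['cx'],p['cy']];print(z,e)
E
```

```text
0.037 225.31327015025474 195.4667068115237
0.05 225.15643265847032 192.06548900269695
0.065 224.9725958770777 188.0787577200426
0.08 224.785608061218 184.02369230105484
0.1 224.53124771983727 178.50756912718643
-0.04 [252.79768714 236.20115416]
-0.02 [252.75668855 221.04665911]
0 [252.72403208 209.10906141]
0.008 [252.71277965 205.02236664]
```

Both cameras agree that the shut tips sit about 27 mm behind the reported TCP, not 8 mm ahead of it. I'll use half-open fingers and feel for the board.

move_arm --deltas '[[[0, 0, 0.02, 0, 0], [0, 0, 0.035, 0, 0], [0, 0, 0.042, 0, 0], [0, 0, 0.046, 0, 0], [0, 0, 0.05, 0, 0], [0, 0, 0.053, 0, 0], [0, 0, 0.056, 0, 0], [0, 0, 0.059, 0, 0]]]'

```text
clock: 6.95
position: [0.473, -0.1017, -0.0015]
ee_rot: [0.0, 0.996, 0.09, 0.0]
contact_force: [0.4, -0.5, -0.4]
width: 0.0425
gripper_force: 0.0
```

move_arm --deltas '[[[0, 0, 0.0025, 0, 0], [0, 0, 0.005, 0, 0], [0, 0, 0.0075, 0, 0]]]'

```text
clock: 7.25
position: [0.4728, -0.1017, -0.0077]
ee_rot: [0.0, 0.996, 0.09, 0.0]
contact_force: [-0.2, -1.2, -0.4]
width: 0.0427
gripper_force: 0.0
```

move_arm --deltas '[[[0, 0, 0.0025, 0, 0], [0, 0, 0.005, 0, 0], [0, 0, 0.0065, 0, 0]]]'

```text
clock: 7.55
position: [0.4729, -0.1017, -0.009]
ee_rot: [0.0, 0.996, 0.09, 0.0]
contact_force: [-10.7, 3.6, 48.3]
width: 0.0424
gripper_force: 24.0
```

Contact at TCP z = -9 mm, so the tips are 27 mm above the TCP. I'll raise to about 3 mm of tip clearance and push.

move_arm --deltas '[[[0, 0, -0.0094, 0, 0], [0.008, 0, -0.0094, 0, 0], [0.016, 0, -0.0094, 0, 0], [0.024, 0, -0.0094, 0, 0], [0.03, 0, -0.0094, 0, 0], [0.036, 0, -0.0094, 0, 0], [0.041, 0, -0.0094, 0, 0], [0.046, 0, -0.0094, 0, 0], [0.05, 0, -0.0094, 0, 0]]]'

```text
clock: 8.45
position: [0.5122, -0.0944, -0.0055]
ee_rot: [-0.0, 0.996, 0.09, -0.0]
contact_force: [-1.7, -0.7, -1.1]
width: 0.0428
gripper_force: 0.8
```

```bash
cat >> h.py <<'E'
def blue():
    """template in board frame (top camera ok unless occluded) from wrist: near-edge line and holes"""
    s=manip.get_state();T=tool(s);im=manip.get_image('wrist')[...,::-1].copy()
    print(where(s),np.round(s['contact_force'],1),s['clock']);return im,T
def bd(uv,z,T):
    c,n=np.cos(A),np.sin(A);return np.round((ray('wrist',uv,z,T)-O)@np.array([[c,-n],[n,c]]),4)
def holes(im,T,z=.034):
    hsv=cv2.cvtColor(im,cv2.COLOR_BGR2HSV);b=cv2.inRange(hsv,(100,100,30),(130,255,255))
    b=cv2.morphologyEx(b,cv2.MORPH_OPEN,np.ones((3,3)))
    cs,h=cv2.findContours(b,cv2.RETR_CCOMP,cv2.CHAIN_APPROX_NONE)
    for c,hh in zip(cs,h[0]):
        if hh[3]>=0 and cv2.contourArea(c)>200:
            (x,y),(w,v),_=cv2.fitEllipse(c)
            if max(w,v)<60:print('hole px',round(x),round(y),round(w),round(v),'board',bd([[x,y]],z,T))
E
python3 - <<'E'
from h import *
im,T=blue();holes(im,T);cv2.imwrite('pics/w6.png',im)
E
```

```text
[-0.098  -0.0317 -0.0055 -0.    ] [-1.7 -0.7 -1.1] 8.45
hole px 360 46 28 36 board [[ 0.0009 -0.0791]]
hole px 124 44 26 35 board [[0.0033 0.026 ]]
```

Contact made: the template is moving forward and squaring up, with its holes at board x ≈ 1–3 mm. I'll continue to the fence.

move_arm --deltas '[[[0.005, 0, 0, 0, 0], [0.01, 0, 0, 0, 0], [0.015, 0, 0, 0, 0], [0.02, 0, 0, 0, 0], [0.024, 0, 0, 0, 0], [0.026, 0, 0, 0, 0]]]'

```text
clock: 9.1
position: [0.5304, -0.091, -0.0055]
ee_rot: [0.0, 0.996, 0.091, -0.002]
contact_force: [-8.4, -3.6, 3.5]
width: 0.0425
gripper_force: 4.3
```

```bash
python3 - <<'E'
from h import *
im,T=blue();holes(im,T);cv2.imwrite('pics/w7.png',im)
E
```

```text
[-0.0794 -0.0317 -0.0055  0.0016] [-8.4 -3.6  3.5] 9.1
hole px 119 48 26 35 board [[0.0202 0.0286]]
hole px 358 45 29 37 board [[ 0.0203 -0.0777]]
```

The template is now square at the fence (holes at x = 20 mm) and needs +24.6 mm along y. I'll retreat, raise, turn 90° and go to its right side.

```bash
python3 - <<'E'
from h import *
s=manip.get_state();print(plan(0,-.19,.06,np.pi/2),np.round(s['qpos'],2))
E
```

```text
[0.0987, 0.198, -0.0824, -0.7493] [-0.3   0.43  1.87 -0.    0.85  1.09]
```

move_arm --deltas '[[[-0.02, 0, 0, 0, 0], [-0.04, 0, -0.03, 0, 0], [-0.04, 0, -0.08, 0, 0], [-0.04, 0, -0.082, 0, 0]]]'

```text
clock: 9.55
position: [0.5059, -0.0978, 0.0651]
ee_rot: [0.002, 0.996, 0.09, 0.006]
contact_force: [0.4, 0.1, 0.2]
width: 0.0428
gripper_force: 0.0
```

```bash
python3 - <<'E'
from h import *
im,T=blue();holes(im,T);print(plan(0,-.19,.06,np.pi/2))
E
```

```text
[-0.1048 -0.034   0.0651 -0.0005] [0.4 0.1 0.2] 9.55
hole px 160 35 20 24 board [[0.02   0.0294]]
hole px 318 32 21 25 board [[ 0.02   -0.0784]]
[0.1322, 0.1956, 0.0064, -0.7502]
```

move_arm --deltas '[[[0.012, 0.02, 0, -0.07, 0], [0.024, 0.04, 0, -0.14, 0], [0.036, 0.06, 0, -0.21, 0], [0.048, 0.08, 0, -0.28, 0], [0.06, 0.1, 0, -0.35, 0], [0.072, 0.12, 0, -0.42, 0], [0.084, 0.14, 0, -0.49, 0], [0.1, 0.16, 0, -0.56, 0], [0.115, 0.18, 0, -0.63, 0], [0.132, 0.196, 0, -0.7, 0], [0.132, 0.196, 0, -0.75, 0], [0.132, 0.196, 0, -0.75, 0]]]'

```text
clock: 10.8
position: [0.6336, -0.2319, 0.0589]
ee_rot: [-0.0, 0.641, 0.768, 0.0]
contact_force: [0.2, 0.6, -0.0]
width: 0.0424
gripper_force: 0.0
```

```bash
python3 - <<'E'
from h import *
im,T=blue();holes(im,T);cv2.imwrite('pics/w8.png',im);print(plan(0,-.19,-.0055,np.pi/2))
E
```

```text
[-0.0031 -0.1888  0.0589  1.5703] [ 0.2  0.6 -0. ] 10.8
hole px 290 51 24 26 board [[ 0.021  -0.0803]]
[-0.0021, 0.0045, 0.0807, -0.001]
```

View pics/w8.png

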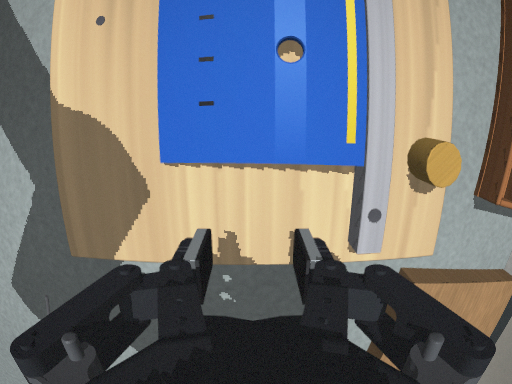

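The view shows the template flush with the fence, its right edge near row 163 and the fingers clear of it. I'll descend and push along +y.

move_arm --deltas '[[[0, -0.011, 0.03, 0, 0], [0, -0.011, 0.06, 0, 0], [0, -0.011, 0.077, 0, 0], [0, -0.011, 0.0805, 0, 0], [0.006, -0.011, 0.0805, 0, 0], [0.012, -0.011, 0.0805, 0, 0], [0.018, -0.011, 0.0805, 0, 0], [0.024, -0.011, 0.0805, 0, 0], [0.03, -0.011, 0.0805, 0, 0]]]'

```text
clock: 11.75
position: [0.6204, -0.2097, -0.0033]
ee_rot: [0.001, 0.64, 0.768, -0.0]
contact_force: [0.6, -2.8, 0.5]
width: 0.0423
gripper_force: 1.6
```

```bash
python3 - <<'E'
from h import *
im,T=blue();holes(im,T);cv2.imwrite('pics/w9.png',im)
E
```

```text
[-0.0121 -0.1646 -0.0033  1.5714] [ 0.6 -2.8  0.5] 11.75
hole px 327 74 34 38 board [[ 0.0202 -0.0791]]
```

move_arm --deltas '[[[0.004, 0.001, 0.0025, 0, 0], [0.008, 0.001, 0.0025, 0, 0], [0.012, 0.001, 0.0025, 0, 0], [0.016, 0.001, 0.0025, 0, 0], [0.02, 0.0015, 0.0025, 0, 0], [0.023, 0.002, 0.0025, 0, 0], [0.023, 0.002, 0.0025, 0, 0]]]'

```text
clock: 12.5
position: [0.6183, -0.1916, -0.0058]
ee_rot: [0.0, 0.641, 0.768, -0.0]
contact_force: [-0.0, -4.2, 1.9]
width: 0.0425
gripper_force: 1.4
```

```bash
python3 - <<'E'
from h import *
im,T=blue();holes(im,T);cv2.imwrite('pics/w10.png',im)
E
```

```text
[-0.0109 -0.1464 -0.0058  1.5711] [-0.  -4.2  1.9] 12.5
hole px 325 73 34 38 board [[ 0.0202 -0.061 ]]
```

move_arm --deltas '[[[0.0015, 0, 0, 0, 0], [0.003, 0, 0, 0, 0], [0.0045, 0, 0, 0, 0], [0.0055, 0, 0, 0, 0], [0.0055, 0, 0, 0, 0]]]'

```text
clock: 13.05
position: [0.6174, -0.1868, -0.0063]
ee_rot: [-0.0, 0.641, 0.768, -0.0]
contact_force: [1.3, -0.9, -0.0]
width: 0.0427
gripper_force: 0.3
```

```bash
python3 - <<'E'
from h import *
im,T=blue();holes(im,T);cv2.imwrite('pics/w11.png',im)
E
```

```text
[-0.011  -0.1415 -0.0063  1.5709] [ 1.3 -0.9 -0. ] 13.05
hole px 320 74 31 36 board [[ 0.0177 -0.0567]]
```

The hole image shifted and the push force fell away, which suggests a drop. I'll retreat, rise and check numerically.

move_arm --deltas '[[[-0.01, 0, 0, 0, 0], [-0.03, 0, 0, 0, 0], [-0.04, 0, -0.03, 0, 0], [-0.04, 0, -0.08, 0, 0], [-0.06, 0, -0.14, 0, 0], [-0.06, 0, -0.2, 0, 0], [-0.06, 0, -0.2, 0, 0], [-0.06, 0, -0.2, 0, 0]]]'

```text
clock: 13.9
position: [0.6271, -0.236, 0.1559]
ee_rot: [0.002, 0.641, 0.767, 0.0]
contact_force: [0.1, 0.5, -1.0]
width: 0.0429
gripper_force: 0.0
```

```bash
cat > chk.py <<'E'
from h import *
im,T=blue()
for z in(.026,.034):holes(im,T,z)
def tmpl(im):
    hsv=cv2.cvtColor(im,cv2.COLOR_BGR2HSV);m=cv2.inRange(hsv,(100,100,20),(130,255,255))
    m=cv2.morphologyEx(m,cv2.MORPH_OPEN,np.ones((3,3)));n,l,s,_=cv2.connectedComponentsWithStats(m)
    y,x=np.nonzero(l==1+np.argmax(s[1:,4]));return np.c_[x,y]
c,n=np.cos(A),np.sin(A);R=np.array([[c,-n],[n,c]])
for nm,i2 in(('old',cv2.imread('pics/top0.png')),('now',manip.get_image('top')[...,::-1].copy())):
    for z in(.026,.034):
        cc,wh,a=rect(ray('top',tmpl(i2),z));print(nm,z,np.round((cc-O)@R,4),wh,round(a-A,4))
# interior colours of the right hole: pin (brass) vs wood
g=cv2.cvtColor(im,cv2.COLOR_BGR2HSV);np.save('wim.npy',im)
E
python3 chk.py
```

```text
[-0.0102 -0.1916  0.1559  1.5698] [ 0.1  0.5 -1. ] 13.9
old 0.026 [-0.0308 -0.0313] [138.  259.4] -0.0725
old 0.034 [-0.0315 -0.0308] [137.  257.5] -0.0725
now 0.026 [-0.0005 -0.0014] [138.6 257.5] 0.0221
now 0.034 [-0.0014 -0.001 ] [137.6 255.6] 0.0221
```

move_arm --deltas '[[[0.05, 0, 0, 0, 0], [0.1, 0, 0, 0, 0], [0.15, 0, 0, 0, 0], [0.15, 0, 0, 0, 0], [0.15, 0, 0, 0, 0]]]'

```text
clock: 14.5
position: [0.6038, -0.1154, 0.1523]
ee_rot: [-0.001, 0.64, 0.768, -0.001]
contact_force: [-0.2, -1.2, -0.5]
width: 0.0426
gripper_force: 0.0
```

```bash
sed -i 's/>200/>60/' h.py; cat > tri.py <<'E'
from h import *
im,T=blue();np.save('b.npy',im);np.save('bT.npy',T)
a=np.load('wim.npy')
from h import manip
import math
hol=lambda i,t:[holes(i,t,z) for z in (.018,.026,.034)]
hol(im,T)
hsv=cv2.cvtColor(im,cv2.COLOR_BGR2HSV)
# fence front top edge & template far edge reference: stripe
m=cv2.inRange(hsv,(22,150,120),(33,255,255));y,x=np.nonzero(m);P=np.c_[x,y]
n,l,s,c=cv2.connectedComponentsWithStats(m);k=1+np.argmax(s[1:,4]);y,x=np.nonzero(l==k)
for z in(.026,.034,.037):
    Q=bd(np.c_[x,y],z,T);cc,wh,_=cv2.minAreaRect((Q*1000).astype(np.float32));print('stripe',z,np.round(cc,1),np.round(wh,1))
E
python3 tri.py
```

```text
[-0.0116 -0.0688  0.1523  1.5728] [-0.2 -1.2 -0.5] 14.5
hole px 284 166 16 17 board [[ 0.0211 -0.0552]]
hole px 285 58 15 17 board [[0.0201 0.056 ]]
hole px 284 166 16 17 board [[ 0.0202 -0.0538]]
hole px 285 58 15 17 board [[0.0192 0.0544]]
hole px 284 166 16 17 board [[ 0.0194 -0.0524]]
hole px 285 58 15 17 board [[0.0184 0.0529]]
stripe 0.026 [60.1  1.1] [  5.4 228.6]
stripe 0.034 [58.1  1. ] [  5.3 222.4]
stripe 0.037 [57.4  0.9] [  5.2 220.1]
```

```bash
python3 - <<'E'
from h import *
for nm,im,pts in(('now',np.load('b.npy'),[(284,166),(285,58)]),('before',cv2.imread('pics/w8.png'),[(290,51)])):
    h=cv2.cvtColor(im,cv2.COLOR_BGR2HSV)
    for x,y in pts:print(nm,[h[y,x+d].tolist() for d in(-7,-4,0,4,7)],[h[y+d,x].tolist() for d in(-7,-4,4,7)])
# stripe length in the tilted, squared state (w8 has it cut off) -> use w7
E
```

```text
now [[109, 73, 105], [20, 142, 129], [19, 143, 201], [19, 140, 118], [115, 16, 93]] [[20, 130, 116], [20, 149, 176], [19, 115, 82], [112, 97, 103]]
now [[116, 18, 102], [20, 137, 115], [20, 146, 164], [20, 139, 101], [117, 26, 89]] [[21, 112, 114], [20, 147, 215], [20, 154, 68], [110, 90, 128]]
before [[17, 84, 119], [18, 88, 122], [17, 86, 175], [20, 84, 121], [18, 82, 121]] [[16, 83, 117], [18, 88, 119], [18, 86, 217], [19, 85, 219]]
```

Both holes now show brass, with the bright pin tip at the centre, and the hole heights match a template lying flat. The arm is clear, so I'm handing in.

```bash
python3 -c "
from rig import manip
print(manip.sign_off())"
```

```text
the job is handed in; nothing more can be done
None
```

I slid the template along the fence until both holes dropped over the pins and handed the job in with the arm clear at about 14.5 s; the last images show both pins centred in their holes and the template seated, though `sign_off` returned no verdict.

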